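# Pin the rack loader's hinge

## Task

The hinge of the tube-rack loader has come apart. Put the red-headed hinge pin from its black stand into the hole of the loader's blue upper knuckle, bring the hole of the sliding steel leaf underneath into line by its yellow paddle, and push the pin through both and past the spring catch until its head sits fully home on the blue knuckle, then let go. Do it gently, by feel: never force the pin against the hinge, and leave the jar, the bottle and the cup nearby where they stand.

Things in the scene. Friction and masses are not known exactly. Their poses are not given: they have to be found in the camera images.
- upper_hole (a point): centre of the hole mouth in the top face (72 mm above the bench) of the fixed blue upper knuckle, a 44 x 44 mm block 24 mm thick. The hole goes straight down through it, 11.5 mm wide, chamfer 2 mm. Axes: z up, y the way the leaf slides, +x towards the tube racks (60 to 175 mm away in +x, up to 78 mm high); a blue column as high as the knuckle joins it on its +x side
- runner (a point): point on the hole's axis at the top face of the steel leaf (46 mm up). The leaf, 10 mm thick, 40 mm wide, slides only along y, friction about 2.5 N, no spring. It has an 11.5 mm hole without chamfer, starting 18 to 34 mm too far in +y; elsewhere it closes the upper hole from below. It can go 14 mm past alignment, to an end stop, and be brought back
- catch (a point): spring ball on the hole's axis under the leaf (26 mm up), bearing on the pin from +x. A pin let go in the upper hole stands on the leaf, head underside 34 mm above the knuckle; when the holes line up it drops 5 to 20 mm by its weight and locks the leaf. About 3 to 12 N downward push it the rest of the way home. Over 40 N (contacts summed) between pin and hinge is forcing
- paddle_mid (a point): middle of the yellow paddle standing on the leaf: upright block 12 mm (y) x 34 mm (x) x 45 mm high, 51 to 96 mm above the bench, free on both y sides, to push from either side or pinch. It is clamped in an adjusting slot and does not slip, but its setting varies: the leaf's hole lies 75 mm, give or take 16 mm, from it in -y. Axes as upper_hole
- pin_head (a point): centre of the pin's red head: a cylinder 18 mm across, 24 mm high, axis z (up). The steel shaft below it is 10 mm across and 60 mm long, starting at the head's underside, its last 3 mm tapering to an 8 mm tip; 70 g. It starts upright in the stand, the shaft's tip 4 mm above the bench, and lifts straight out by 60 mm
- stand: black block, 60 x 60 mm, 64 mm high, heavy, holding the pin upright in its 13 mm hole; origin at the centre of its underside; fixed
- reagent: bystander: small jar with a blue cap, 52 mm across, 85 mm high; origin at its underside
- ethanol: bystander: bottle with a red cap, 60 mm across, 150 mm high; origin at its underside
- cup: bystander: white cup, 68 mm across, 70 mm high; origin at its underside
Not all that is in view belongs to the job. What is shaped like the stand but turquoise is not meant.

How it is judged (in metres and radians):
On the way, in this order (a step that is already met when the one before it is completed fails the run):
1. the pin stands in the upper knuckle's hole (z of pin_head in the frame of upper_hole below 0.054 m and horizontal distance between pin_head and upper_hole below 0.008 m), for 0.1 s.
2. the pin is through the upper knuckle and in the leaf's hole (z of pin_head in the frame of upper_hole below 0.036 m and horizontal distance between pin_head and upper_hole below 0.006 m), for 0.05 s.
At the end, for the whole second after the job is handed in: the pin stands upright (within 8.5 degrees) and at rest through upper knuckle and leaf, its head within 2.5 mm of sitting on the knuckle's top face and within 4 mm of the hole's axis, released (z of pin_head in the frame of upper_hole below 0.0145 m and horizontal distance between pin_head and upper_hole below 0.004 m and angle between pin_head's own z axis and vertical below 0.15 rad and linear speed of pin below 0.02 m/s); the robot touches nothing.
It fails at once if the pin is forced against the hinge (over 40 N) (contact force between pin and loader above 40 N).
It fails at once if the jar, the bottle or the cup is shoved more than 30 mm or knocked over (distance of any of reagent, ethanol, cup from where it was at the start of the episode above 0.03 m or angle between any of reagent, ethanol, cup's own z axis and vertical above 0.5 rad).
It also fails if it takes over 64 s, if anything falls off the work surface, if the arm or the gripper's body presses on something with over 40 N, if the wrist force passes 120 N, or if a joint passes its speed limit or range.

## Robot

A 6-joint arm with a two-finger parallel gripper is mounted at the origin on the work surface. World frame = base frame: x ahead of the robot, y to its left, z up, the work surface at z = 0. Lengths are in mm, angles in rad, forces in N, time in s.
With the tool pointing down it reaches from about 275 to 750 mm from the base axis. Payload 10.2 kg.
Tool frame: the origin (TCP) lies at the very end of the fingers, on their centre line; the grasp point (between the pads) lies hold_point_z behind it (hold_point_z is the distance from the TCP to the grasp point, in mm); z points along the fingers, x is the direction in which the jaws open and shut, and the axes are right-handed (so a half turn about z gives the same grasp; the last joint's range is limited). The gripper opens to 85 mm and grips with 20 to 120 N. Pads are 22 mm wide; open, the fingers measure 114 mm over their backs; the gripper's body (76 mm by 85 mm) begins 54 mm behind the grasp point. The pads swing forward as they close: fully open they stand 13 mm farther back than shut.
Start: joints at [-1.421, 0.313, 1.498, -0, 1.331, -0.223], TCP at [191.206, -488.949, 231.294] pointing down, gripper open.
Joint ranges: [-2.94, 2.94], [-0.97, 2.17], [0.19, 2.56], [-1.23, 4.37], [0.02, 3.11], [-2.88, 2.88]. Speed limits (rad/s): [2.39, 2.39, 3.01, 3.14, 3.14, 3.14].

## Interface

Orientations are given as a unit quaternion [x, y, z, w].
In Python, from bench import read_state, capture, hand_in, hold_point_z gives the robot as it stands.
- The arm moves only by the shell command python3 -m jog 'ROWS' [FORCE]. ROWS is JSON, a list of rows, each a list of 7 numbers: the shift along the tool's x, y, z in cm, then the turn, a rotation vector about the tool's x, y, z in rad, then the opening in per cent of the stroke, from 0 (shut) to 100 (fully open). In form: [[dx, dy, dz, ax, ay, az, fingers], ...]. A call has exactly 10 rows; each row is the pose to reach, as a shift and turn from the pose measured when the call began, along the tool's axes at that moment; what a row does not reach only later rows make up. A row lasts 1/10 s, in which the tool goes at most 50 mm and 8.59 degrees, less where a joint would pass 70% of its speed; a pose out of reach is approached as far as the arm can. A call with a gripper value outside its range is refused whole. The fingers move at their own pace and stop on an object; FORCE is the grip in N (left out, the last holds). Time passes only in rows, so rows that repeat a pose let the fingers close, or fill a call up. It gives the time, the measured TCP pose, the force and the opening at its end, in the units of the state.
- read_state(): the state, without advancing time (a new reading comes with each control period).
- capture(name): name is "scene" or "top"; returns a dict with "image" (400x640x3 uint8, red, green, blue), "camera_matrix" (3x3 intrinsics, pixels), "k1" (the pictures are not rectified: a ray, as slopes to the right and down, at radius r is drawn at 1 + k1 r^2 times it, then the intrinsics apply), "extrinsics" (4x4, takes a point from camera to world coordinates). Camera axes: x right, y down, z forward; pixel columns grow to the right and rows downward; lengths in mm; the calibration is good to about 2 mm. A picture is of the moment at which its call begins. There is no depth.
- hand_in(): hands the job in, once; it reports no verdict.
The state is a dict: "time": time; "joints": joint angles; "qd": joint speeds; "tau": joint torques, N m; "tcp_pos": TCP position; "orientation": TCP orientation; "force": force on the tool from outside, world axes, zero at the start; "wrist_torque": the same for the moment, N m; "grip_width": finger opening in mm.
Only numpy, scipy, OpenCV 4.12 (cv2) and the standard library are available. Lean on these libraries where they do the work, as an engineer would, in place of code of your own. Each camera call takes 0.05 s, during which the arm holds its last target.

## Working session

There is one attempt and no reset: what is moved stays moved. The work goes in short steps, Python scripts to look and compute and a shell command to move; the robot and the scene stay as the last step left them, time stands still between calls to the robot, and variables do not carry over. Pictures are saved under pics/ and viewed, and the job is handed in when it is done.

```bash
ls; mkdir -p pics; python3 - <<'E'
from bench import read_state, capture, hold_point_z
import cv2, numpy as np
print(read_state()); print(hold_point_z if not callable(hold_point_z) else hold_point_z())
for n in ("scene","top"):
    c=capture(n); cv2.imwrite(f"pics/{n}0.png",c["image"][:,:,::-1]); print(n,c["camera_matrix"],c["k1"],c["extrinsics"])
E
```

```text
pics
{'time': 0.0, 'joints': array([-1.42136300e+00,  3.13449022e-01,  1.49842555e+00, -5.39974930e-06,
        1.33097005e+00, -2.23378186e-01]), 'qd': array([ 0.00059614, -0.00033105,  0.00111996,  0.00175486, -0.000358  ,
        0.00074833]), 'tau': array([-2.03444042e-04, -4.12273049e+01, -2.59740865e+01, -1.61099742e-04,
        4.21444580e-03,  5.35317881e-06]), 'tcp_pos': array([ 191.18408468, -488.68799377,  230.73990887]), 'orientation': array([ 8.25904326e-01, -5.63809943e-01, -4.27895155e-04, -4.56912678e-04]), 'force': array([ 0.02151366, -0.22577769, -0.48263195]), 'wrist_torque': array([-0.0084961 ,  0.0299192 ,  0.00614545]), 'grip_width': 85.1431327313803}
18.700000000000003
scene [[506.75289101   0.         319.0575279 ]
 [  0.         506.75289101 195.2990341 ]
 [  0.           0.           1.        ]] -0.13350313170757705 [[-6.24897101e-01  6.46995918e-01 -4.36920926e-01  1.05248881e+03]
 [ 7.80549755e-01  5.06530695e-01 -3.66290505e-01  4.41551335e+02]
 [-1.56746014e-02 -5.69932397e-01 -8.21542068e-01  1.01602253e+03]
 [ 0.00000000e+00  0.00000000e+00  0.00000000e+00  1.00000000e+00]]
top [[425.14072954   0.         324.54524635]
 [  0.         425.14072954 196.93184254]
 [  0.           0.           1.        ]] 0.023009195201353142 [[-2.69268017e-02 -9.84405839e-01  1.73839270e-01  3.86855122e+02]
 [-9.99584552e-01  2.47268084e-02 -1.48090846e-02  4.31939600e+01]
 [ 1.02796591e-02 -1.74165810e-01 -9.84662683e-01  1.14619673e+03]
 [ 0.00000000e+00  0.00000000e+00  0.00000000e+00  1.00000000e+00]]
```

View pics/scene0.png

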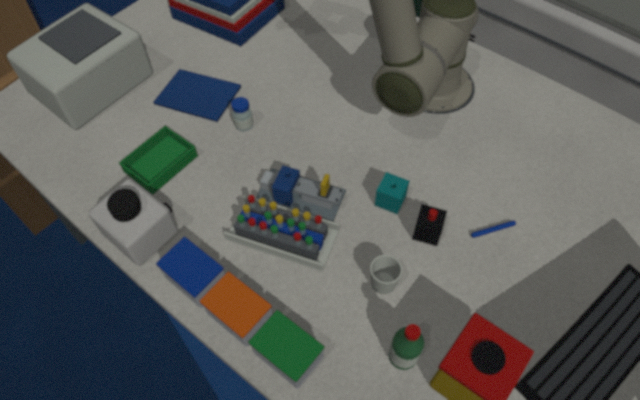

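View pics/top0.png

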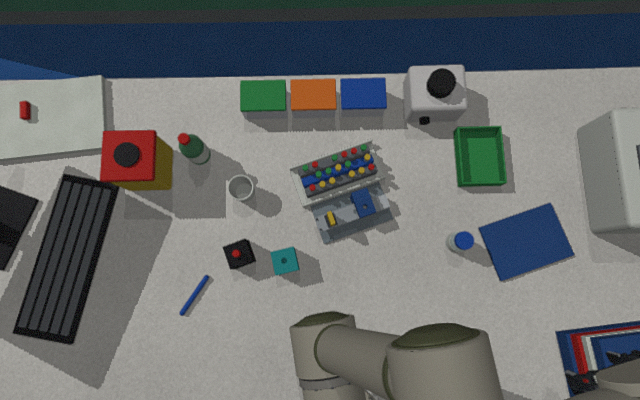

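The top view shows the blue knuckle near (362,203), the yellow paddle near (330,218), the pin head at (236,254) on the black stand, and the turquoise decoy at (285,261). In the scene view the head is at (433,214), the knuckle at (287,185) and the paddle at (325,186). I'll zoom in next.

```bash
python3 - <<'E'
import cv2, numpy as np
a=cv2.imread("pics/top0.png")[130:280,210:410]; b=cv2.imread("pics/scene0.png")[150:270,220:460]
cv2.imwrite("pics/topz.png",cv2.resize(a,None,fx=4,fy=4,interpolation=cv2.INTER_CUBIC))
cv2.imwrite("pics/scenez.png",cv2.resize(b,None,fx=3.3,fy=3.3,interpolation=cv2.INTER_CUBIC))
E
```

```text
(no output)
```

View pics/topz.png

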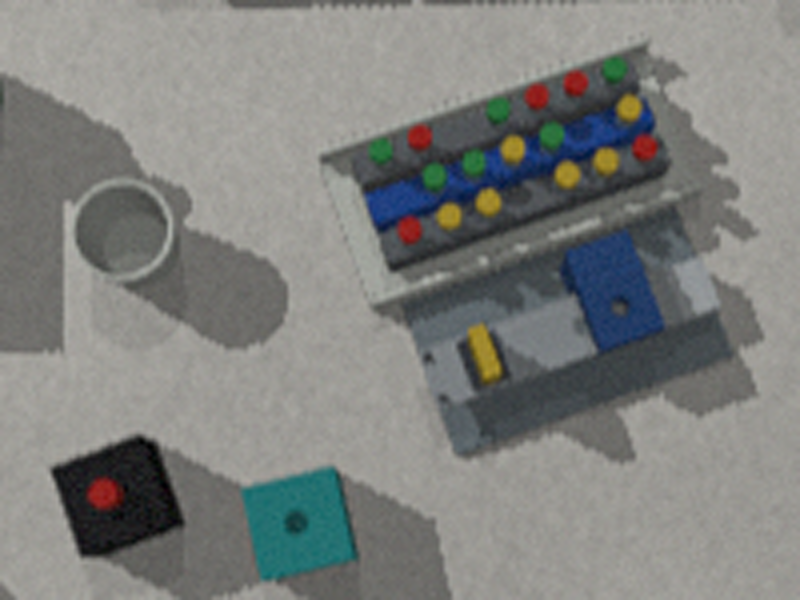

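View pics/scenez.png

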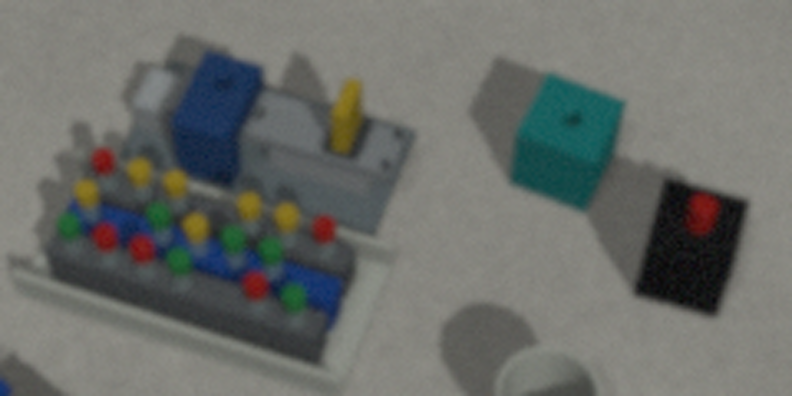

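```bash
cat > h.py <<'E'
import cv2, numpy as np
from bench import read_state, capture, hold_point_z
def ray(c,uv):
    p=cv2.undistortPoints(np.array([[uv]],float),c["camera_matrix"],np.array([c["k1"],0,0,0.]))[0,0]
    E=c["extrinsics"]; return E[:3,3],E[:3,:3]@np.array([p[0],p[1],1.])
def onz(c,uv,z):
    o,d=ray(c,uv); return o+d*(z-o[2])/d[2]
def tri(c1,u1,c2,u2):
    (o1,d1),(o2,d2)=ray(c1,u1),ray(c2,u2); d1=d1/np.linalg.norm(d1); d2=d2/np.linalg.norm(d2)
    t=np.linalg.lstsq(np.c_[d1,-d2],o2-o1,rcond=None)[0]; a=o1+t[0]*d1;b=o2+t[1]*d2
    return (a+b)/2,np.linalg.norm(a-b)
def proj(c,P):
    E=c["extrinsics"]; q=E[:3,:3].T@(np.array(P,float)-E[:3,3]); s=q[:2]/q[2]; s=s*(1+c["k1"]*(s@s))
    K=c["camera_matrix"]; return np.array([K[0,0]*s[0]+K[0,2],K[1,1]*s[1]+K[1,2]])
def mask(c,lo,hi,roi):
    hsv=cv2.cvtColor(c["image"],cv2.COLOR_RGB2HSV); m=cv2.inRange(hsv,np.array(lo),np.array(hi))
    r=np.zeros_like(m); x0,y0,x1,y1=roi; r[y0:y1,x0:x1]=m[y0:y1,x0:x1]; return r
def big(m):
    n,l,s,ce=cv2.connectedComponentsWithStats(m); i=1+np.argmax(s[1:,4]); return (l==i).astype(np.uint8),ce[i],s[i,4]
E
python3 - <<'E'
from h import *
t=capture("top"); s=capture("scene")
def red(c,roi): 
    return big(mask(c,(0,120,80),(8,255,255),roi)|mask(c,(172,120,80),(180,255,255),roi))
for n,c,roi in(("t",t,(215,235,262,275)),("s",s,(410,195,450,245))):
    m,ce,a=red(c,roi); print("red",n,ce,a,"z76/88",onz(c,ce,76),onz(c,ce,88))
    ys,xs=np.where(m); print(xs.min(),xs.max(),ys.min(),ys.max())
# blue knuckle
for n,c,roi in(("t",t,(345,180,385,222)),("s",s,(265,160,305,210))):
    m=mask(c,(100,120,30),(125,255,255),roi); b,ce,a=big(m); r=cv2.minAreaRect(cv2.findContours(b,0,2)[0][0]); print("blue",n,ce,a,cv2.boxPoints(r).tolist())
    if n=="t": 
        for p in cv2.boxPoints(r): print(onz(c,p,72))
# yellow
for n,c,roi in(("t",t,(318,205,345,232)),("s",s,(310,168,340,200))):
    m=mask(c,(18,110,60),(35,255,255),roi); b,ce,a=big(m); r=cv2.minAreaRect(cv2.findContours(b,0,2)[0][0]); print("yel",n,ce,a,cv2.boxPoints(r).tolist())
    print([onz(c,p,96)[:2].round(1) for p in cv2.boxPoints(r)], onz(c,ce,96))
# hole: dark within blue
for n,c,(x0,y0,x1,y1) in(("t",t,(357,199,373,214)),("s",s,(280,167,295,182))):
    g=cv2.cvtColor(c["image"],cv2.COLOR_RGB2GRAY); print(n); print(c["image"][y0:y1,x0:x1,2])
E
```

```text
red t [235.3125     252.91666667] 48 z76/88 [439.88531621 253.00014753  76.        ] [439.29069439 250.64761348  88.        ]
232 239 249 256
red s [432.79710145 213.85507246] 69 z76/88 [436.64997056 251.3654679   76.        ] [444.5115545  253.79331439  88.        ]
430 437 209 219
blue t [362.62715517 202.19396552] 464 [[348.54742431640625, 193.25546264648438], [366.61309814453125, 186.68612670898438], [375.8101806640625, 211.97808837890625], [357.7445068359375, 218.54742431640625]]
[584.54785294 -34.9208235   72.        ]
[600.60181133 -82.15253644  72.        ]
[ 534.23030271 -102.72343132   72.        ]
[518.54059852 -55.91837141  72.        ]
blue s [284.60810811 185.26426426] 666 [[268.2299499511719, 199.46437072753906], [277.9510192871094, 164.7462615966797], [299.4643859863281, 170.77000427246094], [289.7433166503906, 205.4881134033203]]
yel t [330.78313253 218.30120482] 83 [[325.27587890625, 212.68966674804688], [330.7930908203125, 210.48275756835938], [336.10345458984375, 223.75860595703125], [330.58624267578125, 225.96551513671875]]
[array([532.3,  26.7]), array([537.6,  
[... 1593 characters left out ...]
4  90]
 [ 84  87  85  84  85  86  85  87  84  84  86  86  88  86  83]
 [ 83  82  84  84  85  83  85  84  86  81  84  84  88  84  86]
 [ 83  86  87  85  81  80  82  84  76  77  79  80  84  85  87]
 [ 85  87  86  82  80  75  71  70  68  65  72  80  87  84  87]
 [ 86  84  85  82  77  72  70  66  65  67  74  79  84  86  87]
 [ 88  86  86  85  80  77  66  65  71  71  78  83  84  82  88]
 [ 86  85  86  86  85  82  78  78  77  80  79  79  86  82  85]
 [ 84  86  87  89  81  86  83  83  84  82  87  87  84  85  83]
 [ 87  86  87  86  85  87  83  84  82  84  85  84  85  84  81]
 [ 89  89  87  86  88  83  85  83  87  84  87  86  85  80  75]
 [ 90  86  87  85  87  88  92  88  86  87  82  86  81  77  72]]
```

```bash
python3 - <<'E'
from h import *
t=capture("top"); s=capture("scene")
P,e=tri(t,(235.31,252.92),s,(432.80,213.86)); print("head",P.round(1),round(e,1))
def dark(c,roi,thr):
    x0,y0,x1,y1=roi; b=c["image"][y0:y1,x0:x1,2].astype(float); w=np.clip(thr-b,0,None)
    yy,xx=np.mgrid[y0:y1,x0:x1]; return np.array([(w*xx).sum(),(w*yy).sum()])/w.sum()
ht=dark(t,(361,203,369,211),94); hs=dark(s,(283,172,293,179),82)
print("hole",ht,hs,onz(t,ht,72),onz(s,hs,72),tri(t,ht,s,hs))
for n,c,(x0,y0,x1,y1) in(("topk",t,(335,180,400,240)),("scenek",s,(260,155,350,220))):
    cv2.imwrite(f"pics/{n}.png",cv2.resize(c["image"][y0:y1,x0:x1,::-1],None,fx=8.5,fy=8.5,interpolation=cv2.INTER_CUBIC))
E
```

```text
head [439.6 252.2  80.4] 0.2
hole [364.78004073 205.72912424] [287.66787004 174.96750903] [551.0658719  -75.26614094  72.        ] [550.51457255 -73.26391269  72.        ] (array([550.61680663, -74.50190952,  71.38928153]), np.float64(1.955814686190108))
```

```bash
sleep 1
```

```text
(no output)
```

View pics/topk.png

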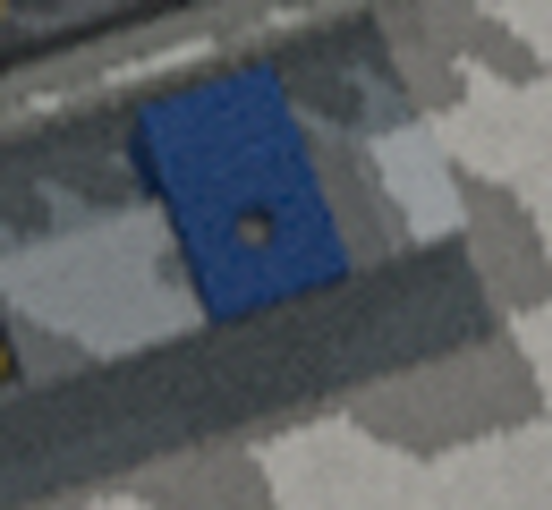

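View pics/scenek.png

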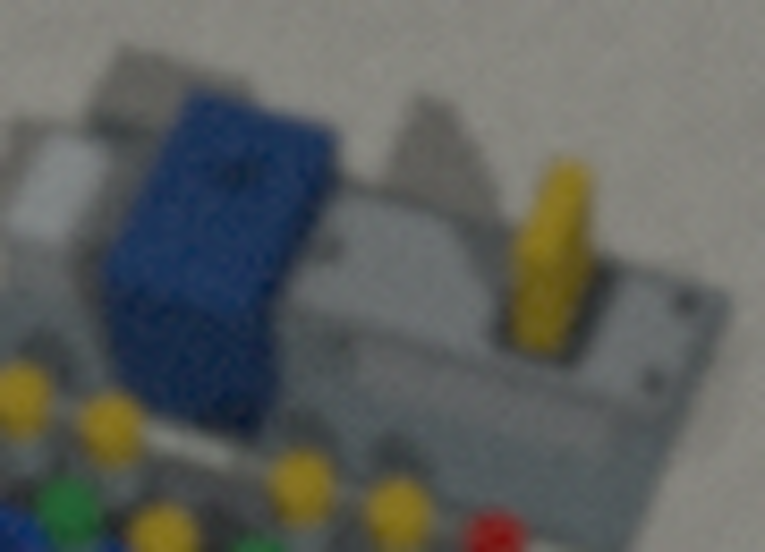

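The leaf hole is partly visible beside the knuckle, at about (355,211.5) in the top view and (298.2,184.1) in the scene view. Next I'll get the loader's yaw and the offset along its axis.

```bash
python3 - <<'E'
from h import *
t=capture("top"); s=capture("scene")
H=np.array([550.8,-74.5]); 
lt=onz(t,(355.0,211.5),46)[:2]; ls=onz(s,(298.2,184.1),46)[:2]; print("leafhole",lt,ls, lt-H, ls-H)
# base rim edges in top for yaw : bright tray edge & blue knuckle -y edge
for a,b,z in(((336.8,227.4),(393.0,208.2),50),((366.6,187),(375.9,211.7),72),):
    A,B=onz(t,a,z)[:2],onz(t,b,z)[:2]; d=B-A; print(np.degrees(np.arctan2(d[1],d[0])))
for z in(96,74): pass
# paddle: top-face centre estimates in both views
m=mask(s,(18,110,60),(35,255,255),(310,165,345,205)); ys,xs=np.where(m); print(xs.min(),xs.max(),ys.min(),ys.max())
m=mask(t,(18,110,60),(35,255,255),(318,205,345,232)); b,ce,_=big(m)
print("padtop", onz(t,ce,92)[:2],onz(t,ce,85)[:2])
ax=np.radians(19.5); ex=np.array([np.cos(ax),np.sin(ax)]); ey=np.array([-ex[1],ex[0]])
for z in(96,85): d=onz(t,ce,z)[:2]-H; print("paddle in loader frame",d@ex,d@ey)
for d in(lt-H,ls-H): print("leaf",d@ex,d@ey)
pts=[np.r_[(H+x*ex+y*ey),72] for x,y in((-22,-22),(-22,22),(22,22),(22,-22))]
for n,c in(("t",t),("s",s)): print(n,[proj(c,p).round(1).tolist() for p in pts])
st=read_state();print(st["time"])
E
```

```text
leafhole [540.43601949 -51.89579312] [541.8596482  -50.03055468] [-10.36398051  22.60420688] [-8.9403518  24.46944532]
-72.59825085382664
-162.12968735978333
320 329 174 195
padtop [518.51267287  13.35622942] [519.3868957  13.1581031]
paddle in loader frame -1.541472352525954 93.86813474102966
paddle in loader frame -0.3504193953326942 93.11607470016989
leaf -2.224078740990786 24.76723105770623
leaf -0.2594778660249058 26.050265177921172
t [[375.7, 210.7], [359.7, 216.9], [353.3, 200.9], [369.2, 194.9]]
s [[281.9, 165.4], [299.3, 170.1], [292.6, 184.4], [275.0, 179.6]]
0.4
```

```bash
cat >> h.py <<'E'
from scipy.spatial.transform import Rotation as R
def delta(target,yaw=None):
    """cm shift in tool axes to world target (mm); turn (rad) so that tool x points at yaw deg"""
    st=read_state(); r=R.from_quat(st["orientation"]); d=r.inv().apply(np.array(target)-st["tcp_pos"])/10
    print("shift cm",d.round(3),end=" ")
    if yaw is not None:
        a=np.radians(yaw); x=np.array([np.cos(a),np.sin(a),0]); z=np.array([0,0,-1.]); T=R.from_matrix(np.c_[x,np.cross(z,x),z])
        print("rotvec",(r.inv()*T).as_rotvec().round(4),end=" ")
    print("t",round(st["time"],2),"tcp",st["tcp_pos"].round(1),"f",st["force"].round(1),"w",round(st["grip_width"],1))
E
python3 -c "
from h import *
delta((439.5,251.9,150),-71.5)"
```

```text
shift cm [-59.949 -50.106   8.135] rotvec [-0.      0.0002  0.0499] t 0.4 tcp [ 191.2 -488.9  231.2] f [-0.1 -0.2 -0.2] w 85.6
```

```bash
python3 -m jog '[[-60,-50,2,0,0,0.05,60],[-60,-50,2,0,0,0.05,60],[-60,-50,2,0,0,0.05,60],[-60,-50,2,0,0,0.05,60],[-60,-50,2,0,0,0.05,60],[-60,-50,2,0,0,0.05,60],[-60,-50,2,0,0,0.05,60],[-60,-50,2,0,0,0.05,60],[-60,-50,2,0,0,0.05,60],[-60,-50,2,0,0,0.05,60]]' 30; python3 -c "
from h import *
delta((439.5,251.9,120),-71.5)"
```

```text
time: 1.4
tcp_pos: [349.5, -12.8, 218.9]
orientation: [0.811, -0.584, 0.001, -0.0]
force: [1.1, -0.1, -0.5]
grip_width: 51.2
shift cm [-22.262 -16.909   9.888] rotvec [-0.0011 -0.0007 -0.0005] t 1.4 tcp [349.5 -12.8 218.9] f [ 1.1 -0.1 -0.5] w 51.2
```

```bash
python3 -m jog '[[-4.5,-3.4,2,0,0,0,60],[-9,-6.8,4,0,0,0,60],[-13.4,-10.2,6,0,0,0,60],[-17.8,-13.6,8,0,0,0,60],[-22.26,-16.9,9.8,0,0,0,60],[-22.26,-16.9,9.8,0,0,0,60],[-22.26,-16.9,9.8,0,0,0,60],[-22.26,-16.9,9.8,0,0,0,60],[-22.26,-16.9,9.8,0,0,0,60],[-22.26,-16.9,9.8,0,0,0,60]]'; python3 - <<'E'
from h import *
delta((439.5,251.9,70),-71.5)
c=capture("top");cv2.imwrite("pics/t1.png",cv2.resize(c["image"][200:300,180:300,::-1],None,fx=6,fy=6,interpolation=cv2.INTER_CUBIC))
c=capture("scene");cv2.imwrite("pics/s1.png",cv2.resize(c["image"][120:260,360:520,::-1],None,fx=4,fy=4,interpolation=cv2.INTER_CUBIC))
E
```

```text
time: 2.4
tcp_pos: [439.6, 251.0, 121.6]
orientation: [0.811, -0.585, 0.001, -0.001]
force: [-0.5, 0.1, 0.0]
grip_width: 51.1
shift cm [-9.500e-02 -3.000e-03  5.163e+00] rotvec [-0.0023 -0.0008 -0.0019] t 2.4 tcp [439.6 251.  121.6] f [-0.5  0.1  0. ] w 51.1
```

View pics/s1.png

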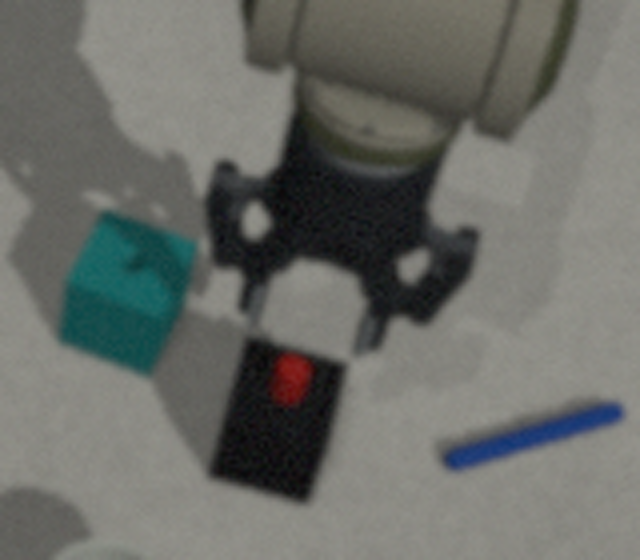

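The open fingers straddle the red head (s1 crop at 290,378). I'll go down and close.

```bash
python3 -m jog '[[-0.09,0,1.3,0,0,0,60],[-0.09,0,2.6,0,0,0,60],[-0.09,0,3.9,0,0,0,60],[-0.09,0,4.7,0,0,0,60],[-0.09,0,5.1,0,0,0,60],[-0.09,0,5.1,0,0,0,60],[-0.09,0,5.1,0,0,0,15],[-0.09,0,5.1,0,0,0,10],[-0.09,0,5.1,0,0,0,10],[-0.09,0,5.1,0,0,0,10]]' 40; python3 -c "
from h import *
delta((439.5,251.9,150),-71.5)"
```

```text
time: 3.5
tcp_pos: [439.8, 252.1, 71.1]
orientation: [0.811, -0.585, 0.001, -0.001]
force: [-0.9, 0.2, 6.2]
grip_width: 16.2
shift cm [ 0.015  0.009 -7.889] rotvec [-0.0032 -0.0009 -0.0017] t 3.5 tcp [439.8 252.1  71.1] f [-0.9  0.2  6.2] w 16.2
```

```bash
python3 -m jog '[[0,0,-0.5,0,0,0,0],[0,0,-1.5,0,0,0,0],[0,0,-3,0,0,0,0],[0,0,-4.5,0,0,0,0],[0,0,-6,0,0,0,0],[0,0,-7.5,0,0,0,0],[0,0,-9.5,0,0,0,0],[0,0,-11.5,0,0,0,0],[0,0,-12.4,0,0,0,0],[0,0,-12.4,0,0,0,0]]' 40; python3 - <<'E'
from h import *
delta((550.8,-74.5,195),-71.5)
s=capture("scene");t=capture("top")
cv2.imwrite("pics/s2.png",cv2.resize(s["image"][80:280,360:520,::-1],None,fx=3.5,fy=3.5,interpolation=cv2.INTER_CUBIC))
cv2.imwrite("pics/t2.png",cv2.resize(t["image"][180:300,180:330,::-1],None,fx=4.5,fy=4.5,interpolation=cv2.INTER_CUBIC))
E
```

```text
time: 4.5
tcp_pos: [439.7, 252.2, 196.3]
orientation: [0.811, -0.585, 0.002, -0.002]
force: [-0.6, -0.3, -0.9]
grip_width: 16.4
shift cm [34.504 -0.222  0.162] rotvec [-0.0056 -0.0009 -0.0017] t 4.5 tcp [439.7 252.2 196.3] f [-0.6 -0.3 -0.9] w 16.4
```

View pics/s2.png

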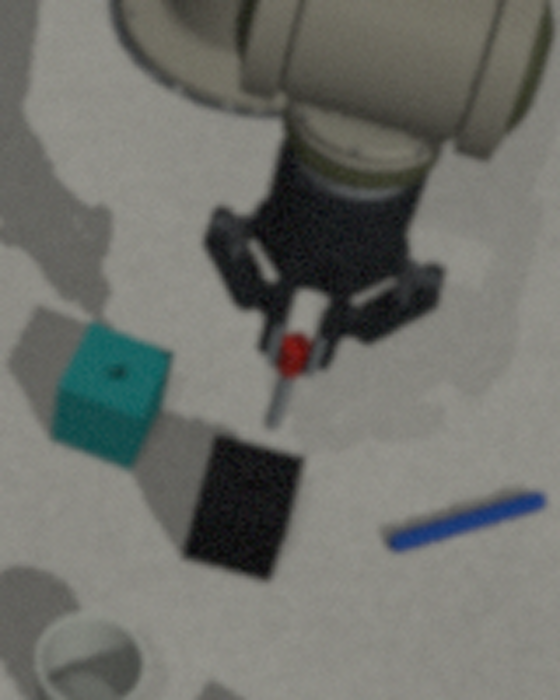

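```bash
python3 - <<'E'
from h import *
s=capture("scene")
for z in(213,201,189,129): print(z,proj(s,(439.6,252.0,z)))
roi=(425,160,460,215)
m,ce,a=big(mask(s,(0,120,80),(8,255,255),roi)|mask(s,(172,120,80),(180,255,255),roi)); ys,xs=np.where(m); print(ce,a,xs.min(),xs.max(),ys.min(),ys.max()); print(onz(s,ce,201))
E
```

```text
213 [443.87123458 177.71723219]
201 [442.76889449 181.29994401]
189 [441.68567977 184.81478718]
129 [436.54146157 201.43074371]
[443.42857143 181.02857143] 70 440 447 176 187
[438.18758597 252.70555435 201.        ]
```

```bash
python3 -m jog '[[2,0,0,0.005,0,0,0],[6,0,0,0.005,0,0,0],[10.5,-0.1,0,0.005,0,0,0],[15,-0.1,0,0.005,0,0,0],[19.5,-0.1,0,0.005,0,0,0],[24,-0.2,0,0.005,0,0,0],[28,-0.2,0,0.005,0,0,0],[31.5,-0.22,0,0.005,0,0,0],[33.7,-0.22,0,0.005,0,0,0],[34.5,-0.22,0,0.005,0,0,0]]'; python3 - <<'E'
from h import *
delta((550.8,-74.5,150),-71.5)
E
```

```text
time: 5.65
tcp_pos: [549.9, -76.5, 193.2]
orientation: [0.81, -0.586, 0.001, -0.002]
force: [0.4, -0.0, -0.6]
grip_width: 15.9
shift cm [-0.162 -0.126  4.325] rotvec [-0.005   0.0002 -0.004 ] t 5.65 tcp [549.9 -76.5 193.2] f [ 0.4 -0.  -0.6] w 15.9
```

```bash
python3 -m jog '[[-0.05,-0.05,1,-0.005,0,0,0],[-0.1,-0.1,2,-0.005,0,0,0],[-0.16,-0.12,3,-0.005,0,0,0],[-0.16,-0.12,3.8,-0.005,0,0,0],[-0.16,-0.12,4.3,-0.005,0,0,0],[-0.16,-0.12,4.3,-0.005,0,0,0],[-0.16,-0.12,4.3,-0.005,0,0,0],[-0.16,-0.12,4.3,-0.005,0,0,0],[-0.16,-0.12,4.3,-0.005,0,0,0],[-0.16,-0.12,4.3,-0.005,0,0,0]]'; python3 - <<'E'
from h import *
delta((550.8,-74.5,140),-71.5)
t=capture("top"); s=capture("scene")
cv2.imwrite("pics/t3.png",cv2.resize(t["image"][150:250,290:420,::-1],None,fx=6,fy=6,interpolation=cv2.INTER_CUBIC))
cv2.imwrite("pics/s3.png",cv2.resize(s["image"][110:220,230:360,::-1],None,fx=6,fy=5.4,interpolation=cv2.INTER_CUBIC))
P=read_state()["tcp_pos"]
for z in(72,84,130,160): print(z,proj(s,(P[0],P[1],z)))
E
```

```text
time: 6.65
tcp_pos: [550.8, -74.6, 150.5]
orientation: [0.81, -0.586, 0.0, -0.0]
force: [0.2, 0.3, -0.8]
grip_width: 16.1
shift cm [-0.011  0.     1.048] rotvec [-0.0003 -0.     -0.004 ] t 6.65 tcp [550.8 -74.6 150.5] f [ 0.2  0.3 -0.8] w 16.1
72 [287.1543618  174.76543111]
84 [286.8080105  171.64495476]
130 [285.42868279 159.19037328]
160 [284.482601   150.62215037]
```

View pics/s3.png

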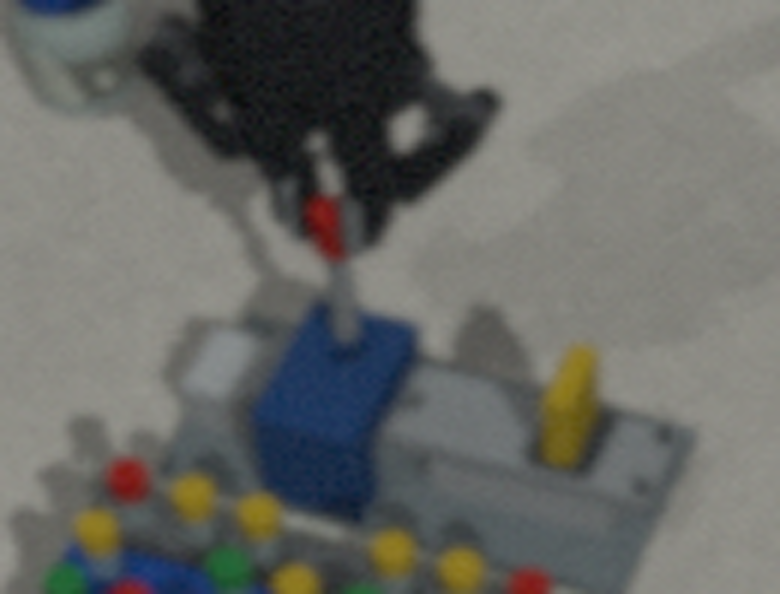

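View pics/t3.png

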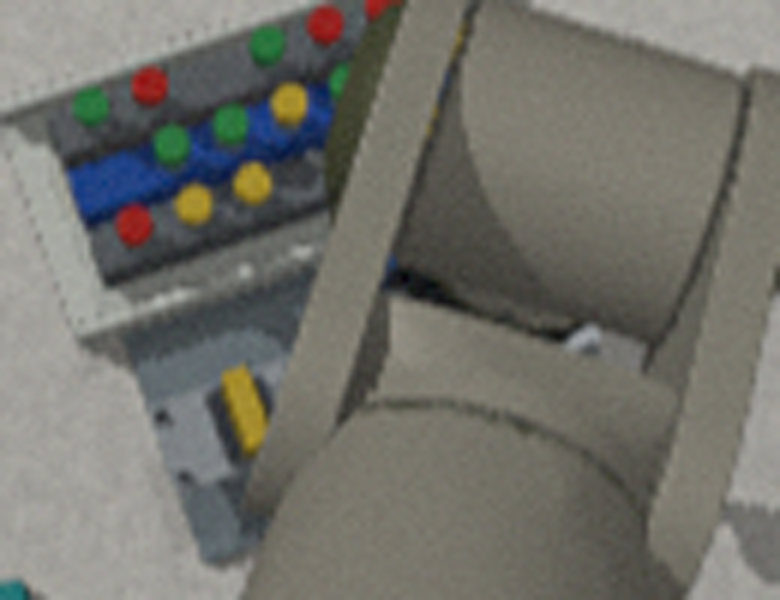

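```bash
python3 -m jog '[[0,0,0.3,0,0,0,0],[0,0,0.6,0,0,0,0],[0,0,0.8,0,0,0,0],[0,0,0.95,0,0,0,0],[0,0,1.05,0,0,0,0],[0,0,1.15,0,0,0,0],[0,0,1.2,0,0,0,0],[0,0,1.25,0,0,0,0],[0,0,1.3,0,0,0,0],[0,0,1.3,0,0,0,0]]' 25; python3 - <<'E'
from h import *
delta((550.8,-74.5,130),-71.5)
s=capture("scene")
cv2.imwrite("pics/s4.png",cv2.resize(s["image"][130:200,250:320,::-1],None,fx=8,fy=8,interpolation=cv2.INTER_CUBIC))
E
```

```text
time: 7.75
tcp_pos: [550.8, -74.7, 137.4]
orientation: [0.81, -0.586, 0.0, -0.0]
force: [0.3, -0.9, -1.2]
grip_width: 16.3
shift cm [-0.016 -0.001  0.738] rotvec [-0.0003 -0.0001 -0.004 ] t 7.75 tcp [550.8 -74.7 137.4] f [ 0.3 -0.9 -1.2] w 16.3
```

View pics/s4.png

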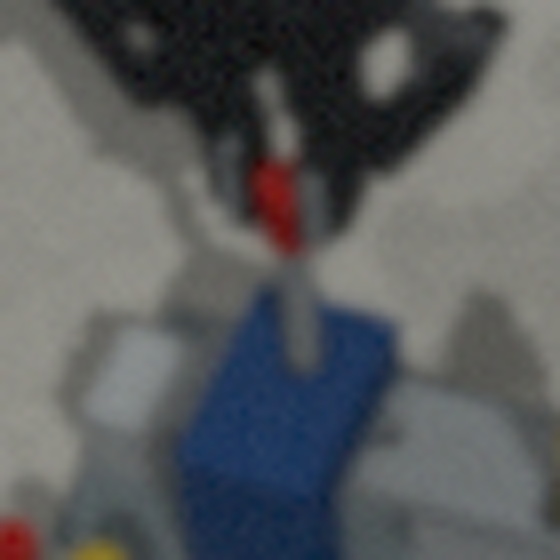

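```bash
python3 -m jog '[[0,0,0.05,0,0,0,0],[0,0,0.1,0,0,0,0],[0,0,0.15,0,0,0,0],[0,0,0.2,0,0,0,0],[0,0,0.25,0,0,0,0],[0,0,0.3,0,0,0,0],[0,0,0.3,0,0,0,0],[0,0,0.3,0,0,0,0],[0,0,0.3,0,0,0,0],[0,0,0.3,0,0,0,0]]'; python3 - <<'E'
from h import *
delta((550.8,-74.5,130),-71.5)
E
```

```text
time: 8.8
tcp_pos: [550.8, -74.7, 134.3]
orientation: [0.81, -0.586, 0.0, -0.0]
force: [0.0, -0.7, -0.9]
grip_width: 16.6
shift cm [-0.015 -0.005  0.432] rotvec [-0.0001  0.     -0.0041] t 8.8 tcp [550.8 -74.7 134.3] f [ 0.  -0.7 -0.9] w 16.6
```

```bash
python3 -m jog '[[0,0,0.1,0,0,0,0],[0,0,0.2,0,0,0,0],[0,0,0.3,0,0,0,0],[0,0,0.4,0,0,0,0],[0,0,0.5,0,0,0,0],[0,0,0.6,0,0,0,0],[0,0,0.7,0,0,0,0],[0,0,0.8,0,0,0,0],[0,0,0.8,0,0,0,0],[0,0,0.8,0,0,0,0]]'; python3 - <<'E'
from h import *
delta((550.8,-74.5,115),-71.5)
E
```

```text
time: 9.8
tcp_pos: [550.7, -74.6, 126.2]
orientation: [0.81, -0.586, -0.0, 0.0]
force: [-0.5, -1.6, -0.5]
grip_width: 16.4
shift cm [-0.008 -0.012  1.117] rotvec [ 0.0002  0.0002 -0.004 ] t 9.8 tcp [550.7 -74.6 126.2] f [-0.5 -1.6 -0.5] w 16.4
```

```bash
python3 -m jog '[[0.03,0,0.1,0,0,0,0],[0.03,0,0.2,0,0,0,0],[0.03,0,0.3,0,0,0,0],[0.03,0,0.4,0,0,0,0],[0.03,0,0.5,0,0,0,0],[0.03,0,0.6,0,0,0,0],[0.03,0,0.7,0,0,0,0],[0.03,0,0.8,0,0,0,0],[0.03,0,0.9,0,0,0,0],[0.03,0,0.9,0,0,0,0]]'; python3 - <<'E'
from h import *
delta((550.8,-74.5,113),-71.5)
E
```

```text
time: 10.8
tcp_pos: [550.8, -74.9, 117.1]
orientation: [0.81, -0.586, -0.0, 0.0]
force: [0.3, 0.7, -1.2]
grip_width: 16.3
shift cm [-0.037 -0.016  0.405] rotvec [ 0.0003  0.0003 -0.004 ] t 10.8 tcp [550.8 -74.9 117.1] f [ 0.3  0.7 -1.2] w 16.3
```

```bash
python3 -m jog '[[0,0,0.05,0,0,0,0],[0,0,0.1,0,0,0,0],[0,0,0.15,0,0,0,0],[0,0,0.2,0,0,0,0],[0,0,0.25,0,0,0,0],[0,0,0.3,0,0,0,0],[0,0,0.3,0,0,0,0],[0,0,0.3,0,0,0,25],[0,0,0.3,0,0,0,35],[0,0,0.3,0,0,0,42]]'; python3 - <<'E'
from h import *
delta((550.8,-74.5,150),-71.5)
s=capture("scene")
cv2.imwrite("pics/s5.png",cv2.resize(s["image"][130:200,250:320,::-1],None,fx=8,fy=8,interpolation=cv2.INTER_CUBIC))
E
```

```text
time: 11.8
tcp_pos: [550.8, -74.9, 114.1]
orientation: [0.81, -0.586, -0.0, -0.0]
force: [0.4, 0.2, 0.3]
grip_width: 35.7
shift cm [-0.039 -0.011 -3.586] rotvec [ 0.0001  0.0002 -0.0041] t 11.8 tcp [550.8 -74.9 114.1] f [0.4 0.2 0.3] w 35.7
```

View pics/s5.png

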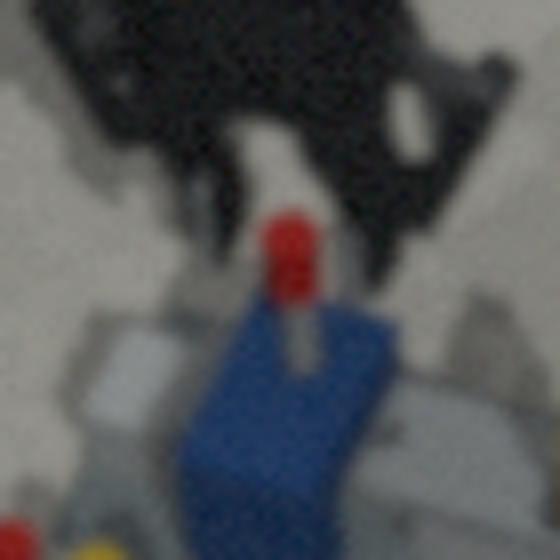

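```bash
python3 -m jog '[[0,0,-0.5,0,0,0,42],[0,0,-1.5,0,0,0,42],[0,0,-3,0,0,0,42],[0,0,-4,0,0,0,42],[0,0,-5,0,0,0,42],[-2,0,-5.5,0,0,0,42],[-4,0,-5.5,0,0,0,42],[-6,0,-5.5,0,0,0,42],[-8,0,-5.5,0,0,0,42],[-9,0,-5.5,0,0,0,42]]'; python3 - <<'E'
from h import *
s=capture("scene"); t=capture("top")
for n,c,roi in(("t",t,(310,205,350,235)),("s",s,(305,165,345,205))):
    m=mask(c,(18,110,60),(35,255,255),roi); b,ce,a=big(m); print(n,ce,a)
    if n=="t": ct=ce
    else: cs=ce
print(tri(t,ct,s,cs))
delta((518.5,13.3,75),-71.5)
cv2.imwrite("pics/s6.png",cv2.resize(s["image"][120:210,240:360,::-1],None,fx=6,fy=6,interpolation=cv2.INTER_CUBIC))
cv2.imwrite("pics/t6.png",cv2.resize(t["image"][170:250,290:410,::-1],None,fx=6,fy=6,interpolation=cv2.INTER_CUBIC))
E
```

```text
time: 12.85
tcp_pos: [521.6, 12.6, 169.2]
orientation: [0.811, -0.585, -0.0, 0.0]
force: [-0.2, 0.8, -0.3]
grip_width: 35.8
t [331.92857143 223.71428571] 14
s [324.56291391 185.43046358] 151
(array([510.23117189,   7.62967511,  54.75130888]), np.float64(4.730673384388542))
shift cm [-0.244  0.295  9.428] rotvec [ 0.0003  0.0004 -0.0022] t 12.95 tcp [522.1  11.9 169.3] f [ 0.1  0.2 -0.1] w 36.0
```

View pics/s6.png

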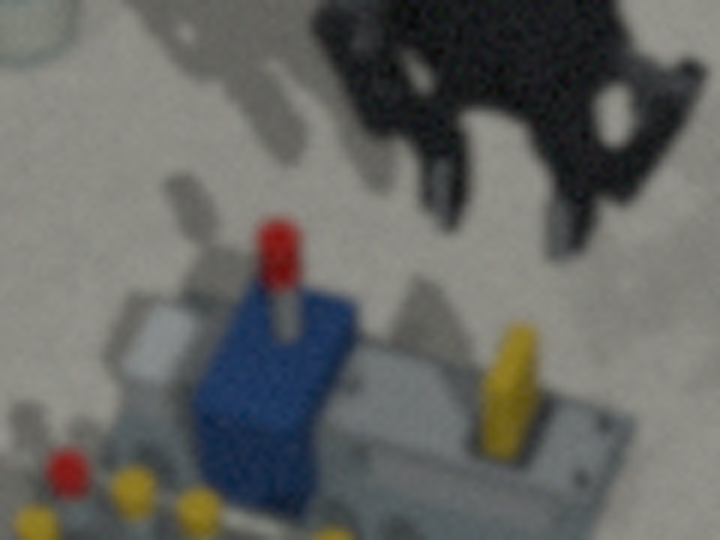

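View pics/t6.png

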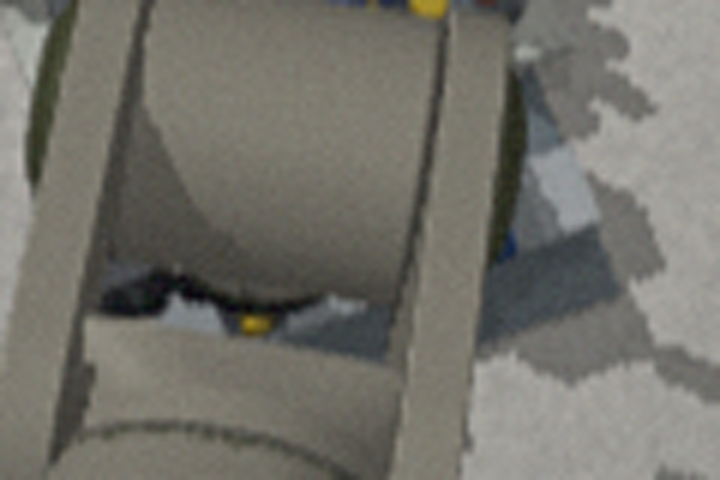

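The pin stands in the knuckle with its head at (280,255) in the s6 crop, and the fingers are above the paddle, which is at (515,390). I'll go down and pinch it.

```bash
python3 -m jog '[[-0.15,0.1,2,0,0,0,42],[-0.25,0.2,4,0,0,0,42],[-0.25,0.3,5.5,0,0,0,42],[-0.25,0.3,7,0,0,0,42],[-0.25,0.3,8,0,0,0,42],[-0.25,0.3,8.8,0,0,0,42],[-0.25,0.3,9.4,0,0,0,42],[-0.25,0.3,9.4,0,0,0,42],[-0.25,0.3,9.4,0,0,0,42],[-0.25,0.3,9.4,0,0,0,42]]' 20; python3 - <<'E'
from h import *
delta((518.5,13.3,75),-71.5)
s=capture("scene")
cv2.imwrite("pics/s7.png",cv2.resize(s["image"][120:210,240:360,::-1],None,fx=6,fy=6,interpolation=cv2.INTER_CUBIC))
E
```

```text
time: 13.95
tcp_pos: [518.7, 13.3, 75.8]
orientation: [0.811, -0.585, 0.0, -0.0]
force: [-0.2, -0.1, 0.0]
grip_width: 35.8
shift cm [-0.009  0.023  0.078] rotvec [-0.0006 -0.0001 -0.0021] t 13.95 tcp [518.7  13.3  75.8] f [-0.2 -0.1  0. ] w 35.8
```

View pics/s7.png

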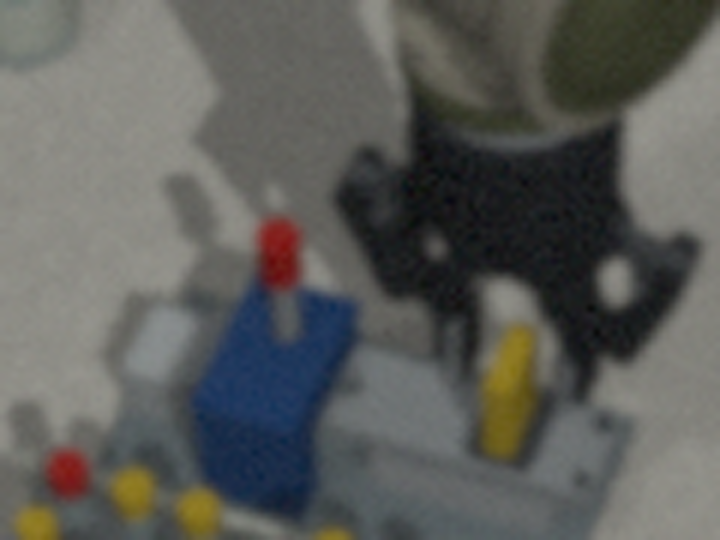

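```bash
python3 -m jog '[[0,0,0,0,0,0,30],[0,0,0,0,0,0,22],[0,0,0,0,0,0,18],[0,0,0,0,0,0,14],[0,0,0,0,0,0,12],[0,0,0,0,0,0,10],[0,0,0,0,0,0,5],[0,0,0,0,0,0,0],[0,0,0,0,0,0,0],[0,0,0,0,0,0,0]]' 20; python3 - <<'E'
from h import *
delta((518.5,13.3,75),-71.5)
E
```

```text
time: 15.0
tcp_pos: [518.8, 13.2, 75.9]
orientation: [0.811, -0.585, 0.0, -0.0]
force: [-0.2, -3.3, 5.3]
grip_width: 11.3
shift cm [-0.017  0.028  0.092] rotvec [-0.0008 -0.0004 -0.0021] t 15.0 tcp [518.8  13.2  75.9] f [-0.2 -3.3  5.3] w 11.3
```

```bash
python3 -m jog '[[0.1,0,0,0,0,0,0],[0.25,0,0,0,0,0,0],[0.4,0,0,0,0,0,0],[0.55,0,0,0,0,0,0],[0.7,0,0,0,0,0,0],[0.85,0,0,0,0,0,0],[1.0,0,0,0,0,0,0],[1.15,0,0,0,0,0,0],[1.3,0,0,0,0,0,0],[1.4,0,0,0,0,0,0]]' 20; python3 - <<'E'
from h import *
delta((518.5,13.3,75),-71.5)
s=capture("scene")
cv2.imwrite("pics/s8.png",cv2.resize(s["image"][120:210,240:360,::-1],None,fx=6,fy=6,interpolation=cv2.INTER_CUBIC))
E
```

```text
time: 16.0
tcp_pos: [523.1, 0.3, 75.9]
orientation: [0.811, -0.585, -0.0, -0.0]
force: [-1.7, 2.2, 5.6]
grip_width: 11.5
shift cm [-1.373  0.024  0.092] rotvec [-0.0006  0.0007 -0.0022] t 16.0 tcp [5.231e+02 3.000e-01 7.590e+01] f [-1.7  2.2  5.6] w 11.5
```

View pics/s8.png

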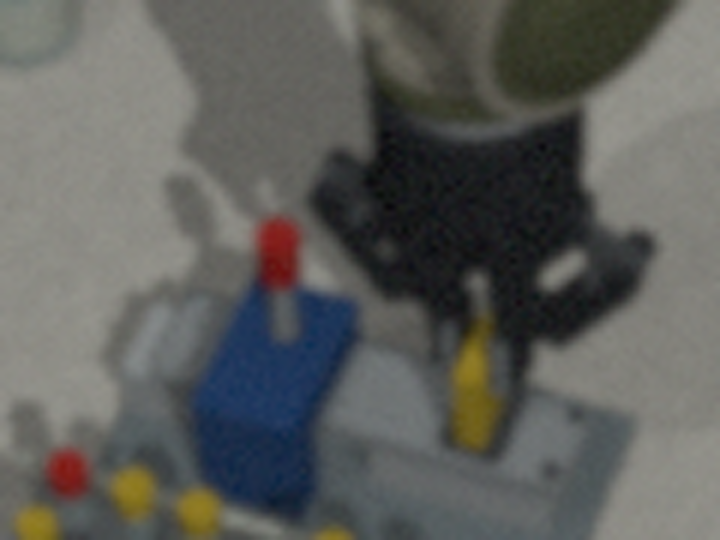

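The leaf slid 13.5 mm with the pin still up (crop 280,255). I'll move a little more, then take fine steps while watching the head's row.

```bash
cat >> h.py <<'E'
def head():
    s=capture("scene"); roi=(270,145,302,185)
    m,ce,a=big(mask(s,(0,120,70),(8,255,255),roi)|mask(s,(172,120,70),(180,255,255),roi)); st=read_state()
    d=np.hypot(*(st["tcp_pos"][:2]-np.array([518.8,13.2])))
    print("head px",ce.round(2),a,"travel",d.round(2),"t",round(st["time"],2),"f",st["force"].round(1),"tcp",st["tcp_pos"].round(1),"w",round(st["grip_width"],1))
    return s
E
python3 -m jog '[[0.05,0,0,0,0,0,0],[0.1,0,0,0,0,0,0],[0.15,0,0,0,0,0,0],[0.2,0,0,0,0,0,0],[0.25,0,0,0,0,0,0],[0.3,0,0,0,0,0,0],[0.35,0,0,0,0,0,0],[0.4,0,0,0,0,0,0],[0.45,0,0,0,0,0,0],[0.45,0,0,0,0,0,0]]'; python3 -c "
from h import *
head()"
```

```text
time: 17.05
tcp_pos: [524.4, -3.7, 75.9]
orientation: [0.811, -0.585, -0.0, -0.001]
force: [-1.9, 2.0, 5.0]
grip_width: 11.6
head px [285.84 161.8 ] 69 travel 17.79 t 17.1 f [-1.6  1.9  4.7] tcp [524.4  -3.7  75.9] w 11.6
```

```bash
python3 -m jog '[[0.02,0,0,0,0,0,0],[0.05,0,0,0,0,0,0],[0.07,0,0,0,0,0,0],[0.1,0,0,0,0,0,0],[0.13,0,0,0,0,0,0],[0.16,0,0,0,0,0,0],[0.19,0,0,0,0,0,0],[0.22,0,0,0,0,0,0],[0.25,0,0,0,0,0,0],[0.25,0,0,0,0,0,0]]'; python3 -c "
from h import *
head()"
```

```text
time: 18.1
tcp_pos: [525.1, -5.8, 75.9]
orientation: [0.811, -0.585, -0.001, -0.001]
force: [-2.0, 2.0, 5.6]
grip_width: 11.5
head px [286.38 161.8 ] 61 travel 20.02 t 18.15 f [-1.8  1.5  5.4] tcp [525.1  -5.8  75.9] w 11.6
```

```bash
python3 -m jog '[[0.02,0,0,0,0,0,0],[0.04,0,0,0,0,0,0],[0.06,0,0,0,0,0,0],[0.08,0,0,0,0,0,0],[0.1,0,0,0,0,0,0],[0.12,0,0,0,0,0,0],[0.14,0,0,0,0,0,0],[0.15,0,0,0,0,0,0],[0.15,0,0,0,0,0,0],[0.15,0,0,0,0,0,0]]'; python3 -c "
from h import *
head()"
```

```text
time: 19.15
tcp_pos: [525.5, -7.0, 75.9]
orientation: [0.811, -0.585, -0.001, -0.001]
force: [-2.2, 1.1, 5.3]
grip_width: 11.4
head px [288.33 162.17] 69 travel 21.33 t 19.2 f [-1.8  2.8  4.9] tcp [525.5  -7.   75.9] w 11.6
```

```bash
python3 - <<'E'
from h import *
s=head()
cv2.imwrite("pics/s9.png",cv2.resize(s["image"][130:210,250:340,::-1],None,fx=7,fy=7,interpolation=cv2.INTER_CUBIC))
E
```

```text
head px [288.33 162.25] 69 travel 21.31 t 19.25 f [-0.8  1.2  5. ] tcp [525.5  -7.   75.9] w 11.5
```

View pics/s9.png

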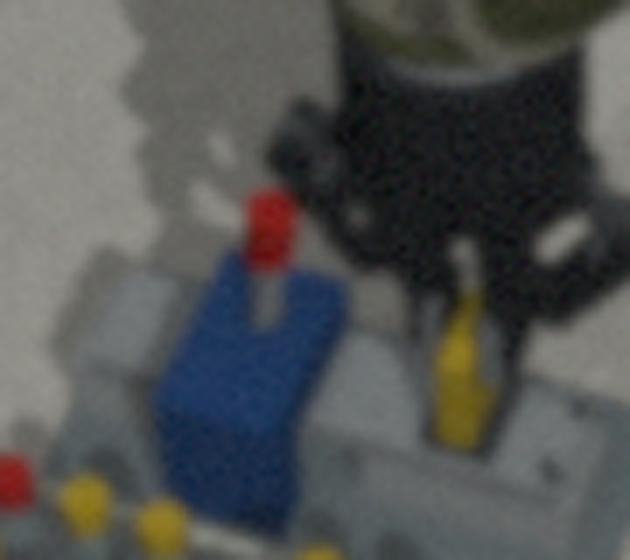

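```bash
python3 -m jog '[[0.02,0,0,0,0,0,0],[0.03,0,0,0,0,0,0],[0.04,0,0,0,0,0,0],[0.05,0,0,0,0,0,0],[0.06,0,0,0,0,0,0],[0.07,0,0,0,0,0,0],[0.08,0,0,0,0,0,0],[0.09,0,0,0,0,0,0],[0.1,0,0,0,0,0,0],[0.1,0,0,0,0,0,0]]'; python3 -c "
from h import *
head()"
```

```text
time: 20.25
tcp_pos: [525.8, -7.8, 75.9]
orientation: [0.811, -0.585, -0.001, -0.001]
force: [-1.1, 2.5, 4.9]
grip_width: 11.3
head px [288.37 162.08] 65 travel 22.11 t 20.3 f [-1.9  2.4  4.6] tcp [525.7  -7.8  75.9] w 11.5
```

```bash
python3 -m jog '[[0.02,0,0,0,0,0,0],[0.03,0,0,0,0,0,0],[0.04,0,0,0,0,0,0],[0.05,0,0,0,0,0,0],[0.06,0,0,0,0,0,0],[0.07,0,0,0,0,0,0],[0.08,0,0,0,0,0,0],[0.09,0,0,0,0,0,0],[0.1,0,0,0,0,0,0],[0.1,0,0,0,0,0,0]]'; python3 -c "
from h import *
head()"
```

```text
time: 21.3
tcp_pos: [526.0, -8.6, 75.9]
orientation: [0.811, -0.585, -0.001, -0.001]
force: [-0.5, 1.4, 5.4]
grip_width: 12.0
head px [288.3  162.41] 63 travel 22.94 t 21.35 f [-1.1  2.5  4.9] tcp [526.   -8.6  75.9] w 11.4
```

```bash
python3 -m jog '[[0.02,0,0,0,0,0,0],[0.03,0,0,0,0,0,0],[0.05,0,0,0,0,0,0],[0.06,0,0,0,0,0,0],[0.07,0,0,0,0,0,0],[0.09,0,0,0,0,0,0],[0.1,0,0,0,0,0,0],[0.11,0,0,0,0,0,0],[0.12,0,0,0,0,0,0],[0.13,0,0,0,0,0,0]]'; python3 -c "
from h import *
head()"
```

```text
time: 22.35
tcp_pos: [526.4, -9.6, 75.9]
orientation: [0.811, -0.585, -0.002, -0.001]
force: [-1.4, 2.2, 5.8]
grip_width: 11.7
head px [288.2  162.62] 65 travel 24.07 t 22.4 f [-1.1  2.6  5.5] tcp [526.4  -9.7  75.9] w 11.2
```

```bash
python3 -m jog '[[0.02,0,0,0,0,0,0],[0.03,0,0,0,0,0,0],[0.05,0,0,0,0,0,0],[0.06,0,0,0,0,0,0],[0.07,0,0,0,0,0,0],[0.09,0,0,0,0,0,0],[0.1,0,0,0,0,0,0],[0.11,0,0,0,0,0,0],[0.11,0,0,0,0,0,0],[0.11,0,0,0,0,0,0]]'; python3 -c "
from h import *
head()"
```

```text
time: 23.4
tcp_pos: [526.7, -10.5, 75.9]
orientation: [0.811, -0.585, -0.002, -0.001]
force: [-1.4, 2.6, 4.5]
grip_width: 11.3
head px [288.25 162.45] 64 travel 25.02 t 23.45 f [-2.8  1.5  4.7] tcp [526.7 -10.6  75.9] w 11.9
```

```bash
python3 -m jog '[[0.02,0,0,0,0,0,0],[0.03,0,0,0,0,0,0],[0.05,0,0,0,0,0,0],[0.06,0,0,0,0,0,0],[0.07,0,0,0,0,0,0],[0.09,0,0,0,0,0,0],[0.1,0,0,0,0,0,0],[0.11,0,0,0,0,0,0],[0.11,0,0,0,0,0,0],[0.11,0,0,0,0,0,0]]'; python3 -c "
from h import *
head()"
```

```text
time: 24.45
tcp_pos: [527.0, -11.4, 75.9]
orientation: [0.811, -0.585, -0.002, -0.001]
force: [-1.2, 1.5, 4.5]
grip_width: 11.8
head px [288.27 162.48] 60 travel 25.95 t 24.5 f [-2.2  2.1  5.9] tcp [527.  -11.4  75.9] w 11.8
```

```bash
python3 -m jog '[[0.02,0,0,0,0,0,0],[0.03,0,0,0,0,0,0],[0.05,0,0,0,0,0,0],[0.06,0,0,0,0,0,0],[0.07,0,0,0,0,0,0],[0.09,0,0,0,0,0,0],[0.1,0,0,0,0,0,0],[0.1,0,0,0,0,0,0],[0.1,0,0,0,0,0,0],[0.1,0,0,0,0,0,0]]'; python3 -c "
from h import *
s=head()
cv2.imwrite('pics/s10.png',cv2.resize(s['image'][130:210,250:340,::-1],None,fx=7,fy=7,interpolation=cv2.INTER_CUBIC))"
```

```text
time: 25.5
tcp_pos: [527.2, -12.3, 75.9]
orientation: [0.811, -0.585, -0.002, -0.001]
force: [-1.6, 2.1, 5.0]
grip_width: 11.2
head px [286.19 170.76] 62 travel 26.85 t 25.55 f [-1.3  2.4  4.9] tcp [527.2 -12.3  75.9] w 11.3
```

View pics/s10.png

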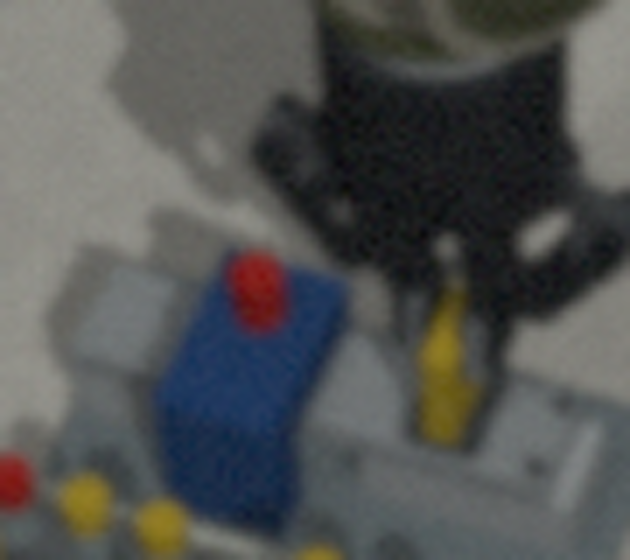

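The pin has dropped: the head went from row 162.5 to 170.8, which puts it nearly home. I'll release the paddle and rise clear.

```bash
python3 -m jog '[[0,0,0,0,0,0,25],[0,0,0,0,0,0,35],[0,0,0,0,0,0,38],[0,0,-1,0,0,0,38],[0,0,-2.5,0,0,0,38],[0,0,-4,0,0,0,38],[0,0,-5.5,0,0,0,38],[0,0,-7,0,0,0,38],[0,0,-8,0,0,0,38],[0,0,-8,0,0,0,38]]' 30; python3 - <<'E'
from h import *
s=head()
for z in(84,87,90,95,100): print(z,proj(s,(550.8,-74.9,z)).round(1))
cv2.imwrite('pics/s11.png',cv2.resize(s['image'][140:210,250:340,::-1],None,fx=7,fy=7,interpolation=cv2.INTER_CUBIC))
delta((550.8,-74.9,125),-71.5)
E
```

```text
time: 26.55
tcp_pos: [528.0, -12.8, 157.4]
orientation: [0.811, -0.585, -0.001, -0.002]
force: [-0.5, 0.0, -1.0]
grip_width: 32.2
head px [286.24 170.92] 62 travel 27.3 t 26.6 f [ 0.3 -0.2 -0.3] tcp [527.5 -12.7 156.3] w 32.4
84 [286.7 171.6]
87 [286.6 170.8]
90 [286.5 170. ]
95 [286.4 168.7]
100 [286.2 167.3]
shift cm [ 6.653 -0.247  3.106] rotvec [-0.0009  0.0041 -0.0022] t 26.6 tcp [527.5 -12.7 156.3] f [ 0.3 -0.2 -0.3] w 32.4
```

View pics/s11.png

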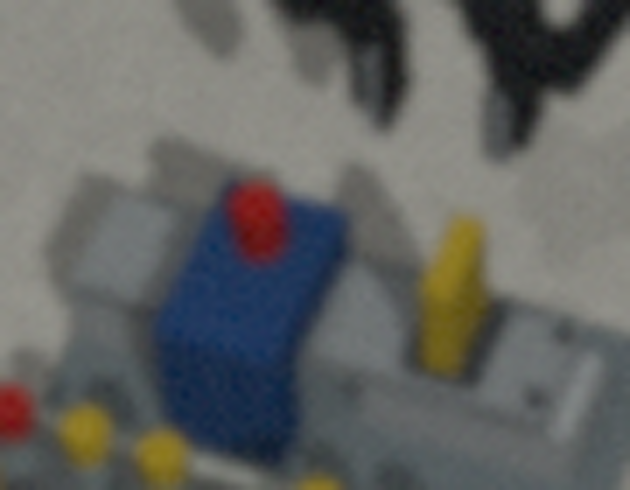

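```bash
python3 -m jog '[[1.5,0,0,0,0,0,0],[3,-0.1,0,0,0,0,0],[4.5,-0.2,0,0,0,0,0],[6,-0.25,0,0,0,0,0],[6.65,-0.25,0.5,0,0.004,0,0],[6.65,-0.25,1.5,0,0.004,0,0],[6.65,-0.25,2.5,0,0.004,0,0],[6.65,-0.25,3.5,0,0.004,0,0],[6.65,-0.25,4.2,0,0.004,0,0],[6.65,-0.25,4.2,0,0.004,0,0]]'; python3 - <<'E'
from h import *
s=head(); delta((550.8,-74.9,100),-71.5)
cv2.imwrite('pics/s12.png',cv2.resize(s['image'][120:210,240:340,::-1],None,fx=7,fy=6.6,interpolation=cv2.INTER_CUBIC))
E
```

```text
time: 27.6
tcp_pos: [550.2, -74.3, 112.8]
orientation: [0.811, -0.585, -0.001, -0.0]
force: [-0.7, 0.4, -0.2]
grip_width: 0.0
head px [286.23 171.08] 60 travel 93.31 t 27.65 f [-0.2 -0.4 -0.2] tcp [550.6 -74.5 113.7] w -0.1
shift cm [ 0.043 -0.002  1.365] rotvec [-0.0003  0.0006 -0.0017] t 27.65 tcp [550.6 -74.5 113.7] f [-0.2 -0.4 -0.2] w -0.1
```

View pics/s12.png

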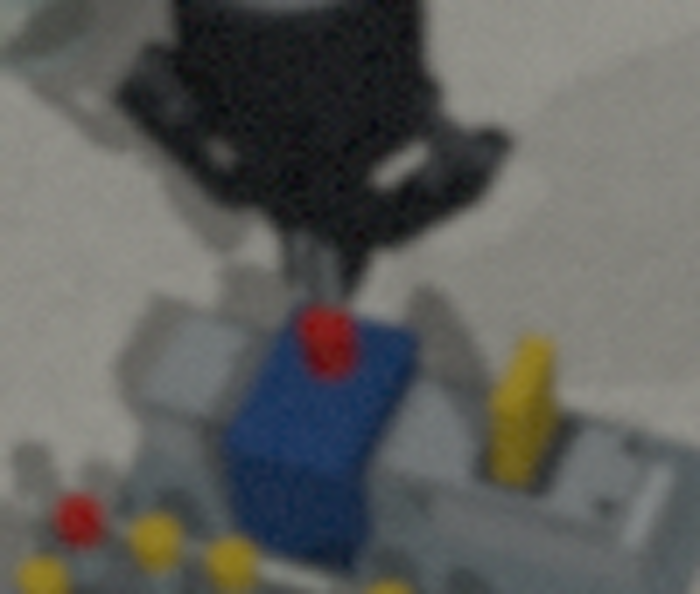

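```bash
python3 -m jog '[[0,0,0.2,0,0,0,0],[0,0,0.4,0,0,0,0],[0,0,0.6,0,0,0,0],[0,0,0.8,0,0,0,0],[0,0,0.9,0,0,0,0],[0,0,1.0,0,0,0,0],[0,0,1.1,0,0,0,0],[0,0,1.15,0,0,0,0],[0,0,1.2,0,0,0,0],[0,0,1.2,0,0,0,0]]'; python3 -c "
from h import *
head()"
```

```text
time: 28.65
tcp_pos: [550.6, -74.5, 101.6]
orientation: [0.811, -0.585, -0.0, -0.0]
force: [0.8, 0.4, -0.4]
grip_width: -0.2
head px [286.37 172.51] 41 travel 93.33 t 28.7 f [-0.1 -0.3 -0.2] tcp [550.7 -74.5 101.7] w 0.4
```

```bash
python3 -m jog '[[0,0,0.02,0,0,0,0],[0,0,0.05,0,0,0,0],[0,0,0.07,0,0,0,0],[0,0,0.1,0,0,0,0],[0,0,0.12,0,0,0,0],[0,0,0.15,0,0,0,0],[0,0,0.17,0,0,0,0],[0,0,0.2,0,0,0,0],[0,0,0.2,0,0,0,0],[0,0,0.2,0,0,0,0]]'; python3 -c "
from h import *
head()"
```

```text
time: 29.7
tcp_pos: [550.6, -74.5, 99.6]
orientation: [0.811, -0.585, -0.0, -0.0]
force: [0.0, -0.6, 0.3]
grip_width: -0.3
head px [286.49 172.86] 37 travel 93.31 t 29.75 f [ 0.7 -1.2  0.4] tcp [550.6 -74.5  99.7] w -0.0
```

```bash
python3 -m jog '[[0,0,0.02,0,0,0,0],[0,0,0.04,0,0,0,0],[0,0,0.06,0,0,0,0],[0,0,0.08,0,0,0,0],[0,0,0.1,0,0,0,0],[0,0,0.12,0,0,0,0],[0,0,0.14,0,0,0,0],[0,0,0.15,0,0,0,0],[0,0,0.15,0,0,0,0],[0,0,0.15,0,0,0,0]]'; python3 -c "
from h import *
head()"
```

```text
time: 30.75
tcp_pos: [550.6, -74.5, 98.2]
orientation: [0.811, -0.585, -0.0, -0.0]
force: [0.2, 0.6, -1.0]
grip_width: -0.0
head px [286.39 172.94] 33 travel 93.32 t 30.8 f [-0.7  0.2 -1.6] tcp [550.6 -74.5  98.2] w -0.3
```

```bash
python3 -m jog '[[0,0,0.01,0,0,0,0],[0,0,0.02,0,0,0,0],[0,0,0.03,0,0,0,0],[0,0,0.04,0,0,0,0],[0,0,0.05,0,0,0,0],[0,0,0.06,0,0,0,0],[0,0,0.07,0,0,0,0],[0,0,0.08,0,0,0,0],[0,0,0.08,0,0,0,0],[0,0,0.08,0,0,0,0]]'; python3 -c "
from h import *
head()"
```

```text
time: 31.8
tcp_pos: [550.6, -74.5, 97.4]
orientation: [0.811, -0.585, -0.0, -0.0]
force: [-0.0, 0.2, 0.3]
grip_width: -0.1
head px [286.53 173.12] 34 travel 93.32 t 31.85 f [0.6 0.5 0.3] tcp [550.7 -74.5  97.4] w -0.0
```

```bash
python3 -m jog '[[0,0,0.01,0,0,0,0],[0,0,0.02,0,0,0,0],[0,0,0.03,0,0,0,0],[0,0,0.04,0,0,0,0],[0,0,0.05,0,0,0,0],[0,0,0.06,0,0,0,0],[0,0,0.07,0,0,0,0],[0,0,0.08,0,0,0,0],[0,0,0.08,0,0,0,0],[0,0,0.08,0,0,0,0]]'; python3 -c "
from h import *
head()"
```

```text
time: 32.85
tcp_pos: [550.7, -74.6, 96.7]
orientation: [0.811, -0.585, -0.0, -0.0]
force: [-0.1, -0.1, 2.6]
grip_width: 0.1
head px [286.48 173.45] 29 travel 93.37 t 32.9 f [-1.5 -0.4  2.4] tcp [550.7 -74.5  96.7] w -0.0
```

```bash
python3 -m jog '[[0,0,0.01,0,0,0,0],[0,0,0.02,0,0,0,0],[0,0,0.03,0,0,0,0],[0,0,0.04,0,0,0,0],[0,0,0.05,0,0,0,0],[0,0,0.05,0,0,0,0],[0,0,0.05,0,0,0,0],[0,0,0.05,0,0,0,0],[0,0,0.05,0,0,0,0],[0,0,0.05,0,0,0,0]]'; python3 -c "
from h import *
s=head()
cv2.imwrite('pics/s13.png',cv2.resize(s['image'][130:210,240:340,::-1],None,fx=7,fy=7,interpolation=cv2.INTER_CUBIC))"
```

```text
time: 33.9
tcp_pos: [550.8, -74.6, 96.6]
orientation: [0.811, -0.585, 0.0, -0.0]
force: [-3.4, -0.9, 6.0]
grip_width: 0.1
head px [286.52 173.45] 31 travel 93.46 t 33.95 f [-2.3  0.3  5.9] tcp [550.8 -74.6  96.5] w 0.1
```

View pics/s13.png

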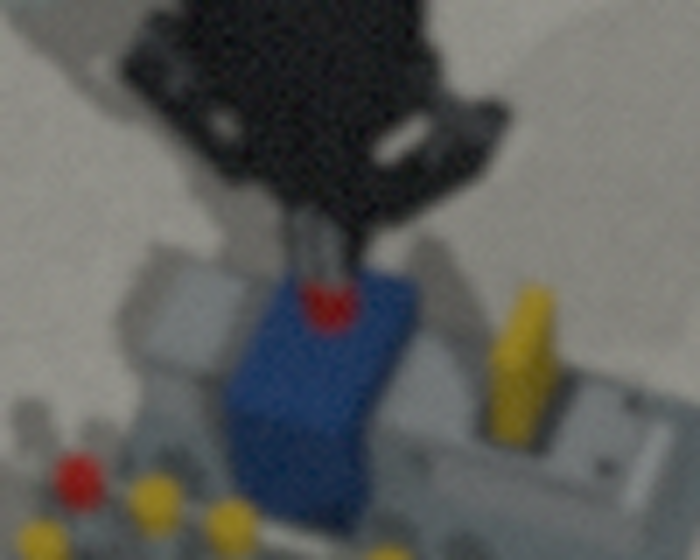

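```bash
python3 -m jog '[[0,0,0.02,0,0,0,0],[0,0,0.04,0,0,0,0],[0,0,0.06,0,0,0,0],[0,0,0.08,0,0,0,0],[0,0,0.08,0,0,0,0],[0,0,0.08,0,0,0,0],[0,0,0.08,0,0,0,0],[0,0,0.08,0,0,0,0],[0,0,0.08,0,0,0,0],[0,0,0.08,0,0,0,0]]'; python3 -c "
from h import *
head()"
```

```text
time: 34.95
tcp_pos: [550.8, -74.7, 96.4]
orientation: [0.811, -0.585, 0.0, -0.0]
force: [-3.1, 0.5, 9.0]
grip_width: 0.1
head px [286.32 173.45] 31 travel 93.57 t 35.0 f [-3.2 -0.4  9.3] tcp [550.8 -74.7  96.4] w 0.1
```

```bash
python3 -m jog '[[0,0,0.04,0,0,0,0],[0,0,0.08,0,0,0,0],[0,0,0.12,0,0,0,0],[0,0,0.15,0,0,0,0],[0,0,0.15,0,0,0,0],[0,0,0.15,0,0,0,0],[0,0,0.15,0,0,0,0],[0,0,0.15,0,0,0,0],[0,0,0.15,0,0,0,0],[0,0,0.15,0,0,0,0]]'; python3 -c "
from h import *
head()"
```

```text
time: 36.0
tcp_pos: [550.9, -74.9, 96.3]
orientation: [0.811, -0.585, 0.001, -0.0]
force: [-6.3, 0.3, 15.6]
grip_width: 0.2
head px [286.47 173.37] 30 travel 93.77 t 36.05 f [-5.6  0.8 15. ] tcp [550.9 -74.9  96.3] w -0.1
```

At 15 N the head no longer moves, with the tip at 96.3 against a nominal 96, so it is seated. I'll back off and look.

```bash
python3 -m jog '[[0,0,-0.3,0,0,0,0],[0,0,-1,0,0,0,0],[0,0,-2.5,0,0,0,0],[0,0,-4.5,0,0,0,0],[0,0,-6.5,0,0,0,0],[-3,-3,-9,0,0,0,0],[-6,6,-11,0,0,0,0],[-10,10,-12,0,0,0,0],[-13,13,-12,0,0,0,0],[-13,13,-12,0,0,0,0]]'; python3 - <<'E'
from h import *
s=head(); t=capture("top"); print(read_state()["qd"].round(3))
cv2.imwrite('pics/s14.png',cv2.resize(s['image'][140:210,240:350,::-1],None,fx=7,fy=7,interpolation=cv2.INTER_CUBIC))
cv2.imwrite('pics/t14.png',cv2.resize(t['image'][150:250,290:420,::-1],None,fx=6,fy=6,interpolation=cv2.INTER_CUBIC))
cv2.imwrite('pics/s14f.png',s['image'][:,:,::-1])
for P in((550.8,-74.7,96),(550.8,-74.7,72)): print(proj(s,P),proj(t,P))
E
```

```text
time: 37.05
tcp_pos: [384.2, 8.2, 216.1]
orientation: [0.811, -0.585, 0.001, -0.0]
force: [0.4, -0.1, -0.3]
grip_width: -0.2
head px [286.28 170.86] 64 travel 138.94 t 37.1 f [0.8 1.6 1.4] tcp [379.9  10.3 216.3] w 0.1
[-0.018  0.101 -0.117 -0.002 -0.035 -0.005]
[286.42481944 168.44957014] [365.55099984 204.3650822 ]
[287.12347173 174.74271125] [364.56359504 205.83731536]
```

View pics/s14.png

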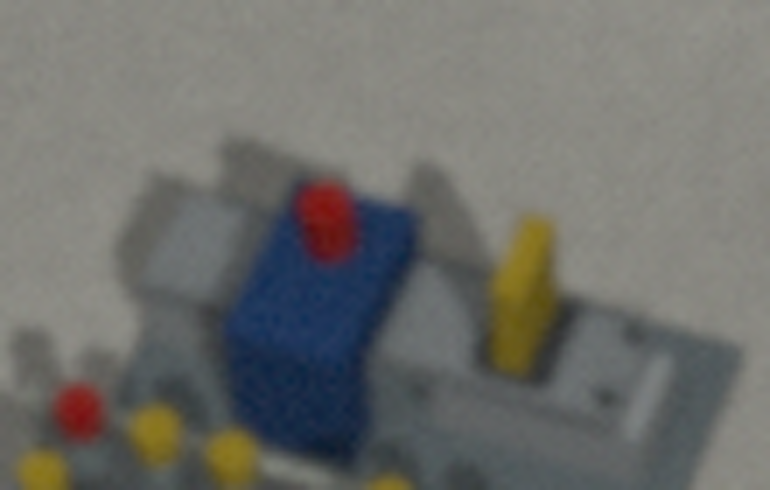

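View pics/s14f.png

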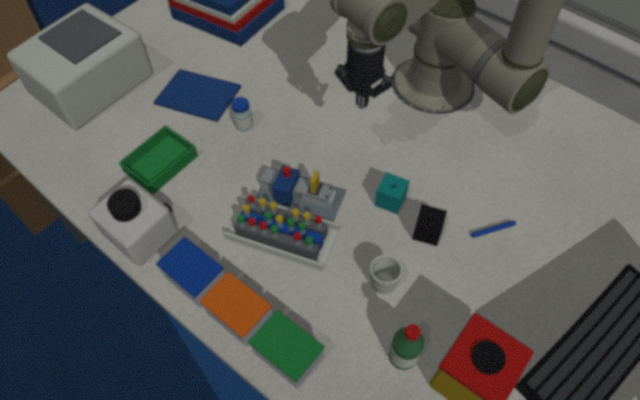

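View pics/t14.png

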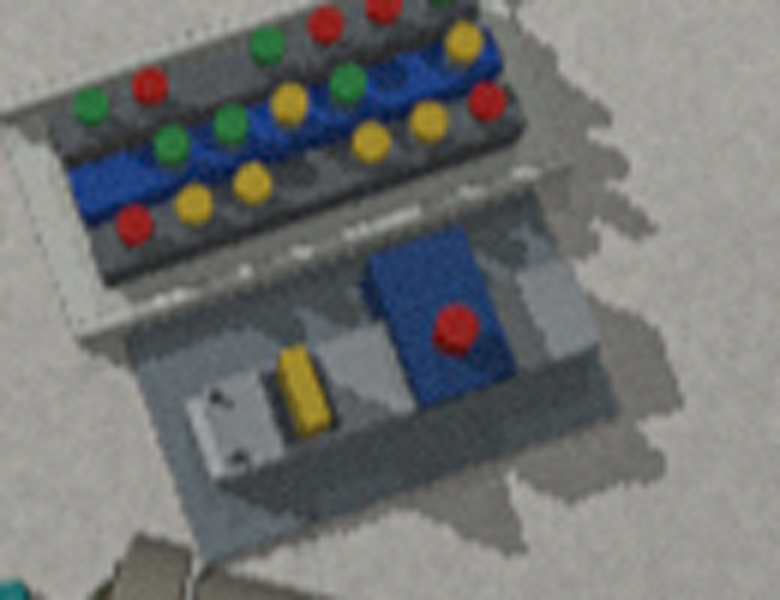

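```bash
python3 -m jog '[[0,0,0,0,0,0,0],[0,0,0,0,0,0,0],[0,0,0,0,0,0,0],[0,0,0,0,0,0,0],[0,0,0,0,0,0,0],[0,0,0,0,0,0,0],[0,0,0,0,0,0,0],[0,0,0,0,0,0,0],[0,0,0,0,0,0,0],[0,0,0,0,0,0,0]]'; python3 - <<'E'
from h import *
s=head(); t=capture("top")
print("row standing/home expected",proj(s,(550.8,-74.7,118))[1],proj(s,(550.8,-74.7,84))[1])
a=cv2.imread("pics/scene0.png"); d=cv2.absdiff(a,s["image"][:,:,::-1].copy())
for n,(x,y) in dict(jar=(242,113),cup=(385,272),bottle=(407,345)).items(): print(n,d[y-25:y+25,x-22:x+22].mean().round(1))
roi=(355,195,375,215); m,ce,_=big(mask(t,(0,120,70),(8,255,255),roi)|mask(t,(172,120,70),(180,255,255),roi))
sc=big(mask(s,(0,120,70),(8,255,255),(270,145,302,185))|mask(s,(172,120,70),(180,255,255),(270,145,302,185)))[1]
print(ce,sc,tri(t,ce,s,sc), "stand-time apparent z was 80.4 for true 76"); print(read_state()["qd"].round(3))
E
```

```text
time: 38.15
tcp_pos: [383.1, 9.0, 216.7]
orientation: [0.812, -0.584, 0.001, -0.0]
force: [-0.3, 0.1, 0.2]
grip_width: 0.2
head px [286.28 170.88] 64 travel 135.77 t 38.2 f [-0.1 -0.2 -0.6] tcp [383.1   9.  216.7] w 0.0
row standing/home expected 162.49398357928342 171.6221576440068
jar 3.4
cup 3.1
bottle 3.0
[365.4        204.55555556] [286.28125 170.875  ] (array([551.65672667, -75.23724579,  87.3067658 ]), np.float64(0.08520251508616905)) stand-time apparent z was 80.4 for true 76
[ 0.001  0.    -0.001 -0.001 -0.    -0.   ]
```

```bash
python3 -c "
from bench import hand_in; print(hand_in())"
```

```text
the job is handed in; nothing more can be done
None
```

The hinge pin is in and seated, and I handed the job in at about 38 s of the 64 s allowed. No verdict was reported.

**What I did:** I lifted the pin from the black stand and lowered it into the blue knuckle's hole. The measured side force stayed under 2 N. I let it stand on the leaf, pinched the yellow paddle and slid it about 27 mm in small steps until the pin dropped. I then let go of the paddle, pressed the head down with the shut fingers and backed away.

**Last checks:**
- **Seating:** at 15 N downward the head no longer moved. The fingertips read 96.3 mm, where a seated head's top is 96 mm. In the scene view the head came down about 9.1 px, which matches the full 34 mm.
- **Position:** the head is about 1 mm from the hole's axis in the two views and looks upright. I didn't measure its angle.
- **Bystanders:** the jar, bottle and cup areas look unchanged from the first picture.
- **Arm:** it is at rest and clear of everything.

**What disagreed:**
- **The drop:** the pin fell almost all the way by itself, although 5 to 20 mm was expected. I felt no separate push past the catch.
- **Head height:** triangulating the head gave 87.3 mm against 84 mm for a seated pin. The same method read 4.4 mm too high on the stand, so corrected it gives about 83 mm.
- **Tilt:** the pin leaned visibly while the leaf moved under it, and straightened when it dropped.

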